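# Put the sharpener away, close the double-lidded desk tin and lift off its outer lid

## Robot

A 6-joint arm with a two-finger parallel gripper is mounted at the origin on the work surface. World frame = base frame: x ahead of the robot, y to its left, z up, the work surface at z = 0. Lengths are in m, angles in rad, forces in N, time in s.
With the tool pointing down it reaches from about 0.275 to 0.725 m from the base axis. Payload 15.9 kg.
Tool frame: the origin (TCP) lies midway between the tips of the shut fingers; the grasp point (between the pads) lies 19 mm behind it; z points along the fingers, y is the line along which they close (so a half turn about z gives the same grasp; the last joint's range is limited). The gripper opens to 85 mm and grips with 20 to 120 N. Pads are 22 mm wide; open, the fingers measure 114 mm over their backs; the gripper's body (76 mm by 85 mm) begins 54 mm behind the grasp point. The pads swing forward as they close: fully open they stand 13 mm farther back than shut.
Start: joints at [-1.255, 0.213, -0.034, 1.323, 0, 1.571], TCP at [0.155, -0.475, 0.21] pointing down, gripper open.
Joint ranges: [-2.98, 2.98], [-0.74, 1.72], [-1.14, 1.35], [-2.1, 2.04], [-1.57, 1.44], [-3.14, 3.14]. Speed limits (rad/s): [1.89, 1.89, 2.39, 2.57, 3.14, 3.14].

## Interface

Orientations are given as a unit quaternion [x, y, z, w].
In Python, from rig import r gives the robot as it stands.
- The arm moves only by the tool carry_out, never from a script. Its argument "series" is a list of rows, each a list of 2 entries, a list of its own where there are three numbers: the shift along the world's x, y, z in mm, then the turn about the world's z in degrees. In form: [[[dx, dy, dz], twist], ...]. A call has 1 to 8 rows; each row is the pose to reach, as a shift and turn from the pose commanded when the call began; what a row does not reach only later rows make up. A row lasts 1/8 s, in which the tool goes at most 62.5 mm and 10.7 degrees, less where a joint would pass 70% of its speed; a pose out of reach is approached as far as the arm can. A call with a gripper value outside its range is refused whole. "hand" is the opening, from 0 (shut) to 1 (fully open), set as the call begins (left out, the last holds). The fingers move at their own pace and stop on an object; "newtons" is the grip in N (left out, the last holds). Time passes only in rows, so rows that repeat a pose let the fingers close. It gives the time, the measured TCP pose, the force, the opening and the grip force at its end, in the units of the state.
- r.observe(): the state, without advancing time (a new reading comes with each control period).
- r.grab_frame(name): name is "scene" or "top" or "wrist"; returns (picture, depth): 400x640x3 uint8, red, green, blue; 400x640 float32, m along the optical axis (not along the pixel's ray), 0 where there is no reading.
- r.get_calibration(name): a dict with "fx", "fy", "cx", "cy" (pixels), "D" ([k1, k2, p1, p2, k3] as OpenCV has them; the pictures are not rectified), "world_to_cam" (4x4, takes a point from world to camera coordinates). Camera axes: x right, y down, z forward; pixel columns grow to the right and rows downward; lengths in m; the calibration is good to about 2 mm. A picture is of the moment at which its call begins: read the wrist's pose just before it. get_calibration takes no time and is no camera call; for the wrist camera it gives the pose at the moment of the call.
- r.close_job(): hands the job in; it is judged then, once.
The state is a dict: "time": time; "joint_positions": joint angles; "joint_vel": joint speeds; "tau": joint torques, N m; "ee_pos": TCP position; "tcp_rot": TCP orientation; "force": force on the tool from outside, world axes, zero at the start; "torque": the same for the moment, N m; "gripper_width": finger opening in m; "grasp_force": force on a finger pad.
Only numpy, scipy, OpenCV 4.12 (cv2) and the standard library are available. Lean on these libraries where they do the work, as an engineer would, in place of code of your own. Each camera call takes 0.05 s, during which the arm holds its last target. There are 200 camera calls.

## Task

Put the metal sharpener away, flat and square at the bottom of its pocket in the open desk tin, then pick up the pair of nested lids as one by the inner lid's knob and lower them squarely onto the tin until the inner lid is fully home, without dropping anything. Let go of the knob, take the outer lid alone by its collar and lift it straight up until its skirt is a few centimetres above the top of the knob, leaving the inner lid undisturbed on the tin and the other things on the desk where they are. Finish while holding the outer lid still and level there, above the tin: do not put it down or let go.

Things in the scene. Friction and masses are not known exactly. Their poses are not given: they have to be found in the camera images.
- tin: Open metal desk tin, fixed, 140 (x) x 116 (y) x 50 mm high, walls 4 mm. Origin: centre of its underside, z up. Inside, a cork insert with the sharpener's pocket, its top 18 mm above the origin; two pencil stubs lie across it at x +28 and +42 mm, tops at 25 mm. With the inner lid home, that lid's origin is 40 mm above the tin's origin, concentric, x axes parallel (either way round).
- tin_pocket (a point): Centre of the floor of the rectangular pocket in the tin's insert, at x -20, y 0, z 6 mm in the tin's frame. The pocket is 60 mm along the tin's x, 38 mm along its y, 12 mm deep, edges slightly chamfered.
- sharpener: Bare metal two-hole pencil sharpener, a loose block 56 (x) x 34 (y) x 30 mm high, about 90 g, two blades on its top. Origin: centre of its underside, z up. Seated, its origin is at tin_pocket, its x along the tin's x (either way round), its top 18 mm above the insert.
- inner_lid: Inner lid, loose, bare metal, about 180 g, on the desk right way up, outer lid nested on it. Origin: centre of its underside, z up. A plug 127 x 103 mm (lower half 121 x 97), z 0 to 10 mm, enters the tin's mouth (132 x 108); a flange 140 (x) x 116 (y) mm, z 10 to 14, rests on the tin's rim; a tray rim (paper clips inside) reaches z 22. An upright knob stands at its centre.
- knob_top (a point): Centre of the top of the inner lid's knob, 76 mm above the inner lid's origin. The knob is a flat upright bar 30 mm (inner lid's x) x 16 mm (its y), rising through the outer lid's open collar and 30 mm above the collar's top when nested. Lifting the knob carries both lids.
- outer_lid: Outer lid, loose, bare metal, about 140 g, 150 (x) x 126 (y) mm, resting on the inner lid's tray rim, x axes parallel. Origin: centre of its skirt's lower edge, z up; nested, 11 mm above the inner lid's origin. Skirt about 2 mm clear all round the flange; flat top at z 15 mm; a collar at its centre, z 15 to 35 mm.
- collar_top (a point): Centre of the collar's open top, 35 mm above the outer lid's origin. The collar is a rectangular tube, outside 58 mm (outer lid's x) x 42 mm (its y), inside 50 x 34 mm, 20 mm high above the lid's flat top, round the inner lid's knob. Lifting the collar takes the outer lid only.
- eraser: White eraser block 46 x 18 x 12 mm, loose; not part of the job. Origin: centre of its underside.
- tape_roll: Clear tape roll lying flat, 54 mm across, 18 mm high, loose; not part of the job. Origin: centre of its underside.
- highlighter: Orange highlighter with a black cap lying on the desk, 121 mm along its x, 24 mm wide, 17 mm high, loose; not part of the job. Origin: on its underside near the middle.
- note_pad: Yellow block of sticky notes 76 x 76 x 22 mm, loose; not part of the job. Origin: centre of its underside.
- stapler: Black stapler 130 x 36 x 54 mm, loose; not part of the job. Origin: centre of its underside.
- glue: White glue stick standing up, 32 mm across, 95 mm high, loose; not part of the job. Origin: centre of its underside.
There are look-alikes about, which are no part of the job. What is shaped like the outer_lid but black is not meant.

How it is judged:
By the outcome, as a careful person would: the job done as asked, in the order asked, and still so for the second after the job is handed in, while the arm keeps its last pose, push and grip.
It also fails if it takes over 64 s, if anything falls off the work surface, if the arm or the gripper's body presses on something with over 40 N, if the wrist force passes 120 N, or if a joint passes its speed limit or range.

## Working session

There is one attempt and no reset: what is moved stays moved. The work goes in short steps, Python scripts to look and compute and a tool call to move; the robot and the scene stay as the last step left them, time stands still between calls to the robot, and variables do not carry over. Pictures are saved under pics/ and viewed, at most 10 in all, crops included, and the job is handed in when it is done.

Besides the shell and the picture viewer there is one more tool, called after ">>>" as a command line: name --argument value ..., lists and objects as JSON in quotes. carry_out: Moves the arm, as the interface text tells. Its arguments: {"type":"object","properties":{"series":{"type":"array"},"hand":{"type":"number"},"newtons":{"type":"number"}},"required":["series"]}

```bash
ls; mkdir -p pics
cat > h.py <<'E'
import numpy as np, cv2
from rig import r
def grab(n):
    c=r.get_calibration(n); p,d=r.grab_frame(n); return p,d,c
def world(px,d,c):
    """pixels Nx2 with depths N -> world points"""
    K=np.array([[c['fx'],0,c['cx']],[0,c['fy'],c['cy']],[0,0,1.]])
    u=cv2.undistortPoints(np.float64(px).reshape(-1,1,2),K,np.array(c['D'],float)).reshape(-1,2)
    P=np.c_[u,np.ones(len(u))]*np.reshape(d,(-1,1))
    T=np.linalg.inv(np.array(c['world_to_cam'])); return P@T[:3,:3].T+T[:3,3]
def cloud(d,c):
    h,w=d.shape; g=np.stack(np.meshgrid(np.arange(w),np.arange(h)),-1).reshape(-1,2)
    return world(g,d.ravel(),c).reshape(h,w,3)
def save(n,p): cv2.imwrite('pics/'+n+'.png',p[...,::-1])
E
python3 - <<'E'
from h import *
s=r.observe(); print(s)
for n in('top','scene'):
    p,d,c=grab(n); save(n+'0',p); np.savez('/tmp/'+n,p=p,d=d); print(n,c['fx'],np.linalg.inv(c['world_to_cam'])[:3].round(3).tolist(),(d>0).mean())
E
```

```text
pics
{'time': 0.0, 'joint_positions': array([-1.25499930e+00,  2.13305403e-01, -3.50418186e-02,  1.32350868e+00,
        1.41278050e-05,  1.57077710e+00]), 'joint_vel': array([-0.00043141,  0.00036874,  0.00043139,  0.00043329, -0.00111856,
        0.00074454]), 'tau': array([-2.90235381e-03, -6.86158490e+01,  4.87120879e+01,  1.73107989e-02,
       -1.68163610e-04,  4.60725823e-05]), 'ee_pos': array([ 0.15518022, -0.47493217,  0.20984839]), 'tcp_rot': array([ 9.87558258e-01,  1.57252681e-01, -7.63245590e-05, -5.24309245e-04]), 'force': array([ 0.22686911,  0.69266003, -0.10958621]), 'torque': array([-0.01047286, -0.00872958, -0.01704412]), 'grasp_force': 0.0, 'gripper_width': 0.08541429565324682}
top 439.37315151030816 [[0.022, -0.991, 0.129, 0.303], [-1.0, -0.02, 0.02, -0.038], [-0.017, -0.129, -0.991, 1.385]] 0.99605078125
scene 454.12568525192034 [[-0.56, 0.515, -0.649, 1.218], [0.829, 0.348, -0.438, 0.488], [0.001, -0.783, -0.622, 0.801]] 0.99496875
```

View pics/top0.png

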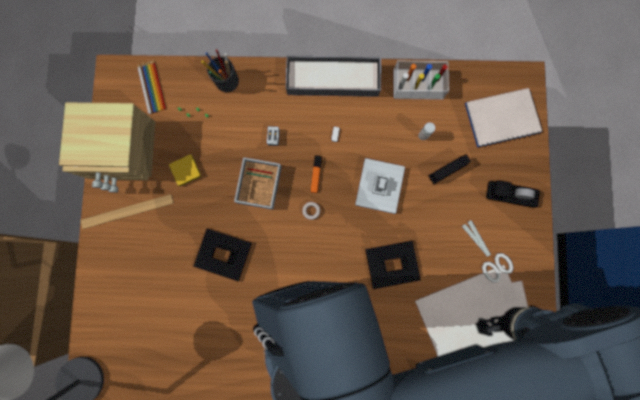

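View pics/scene0.png

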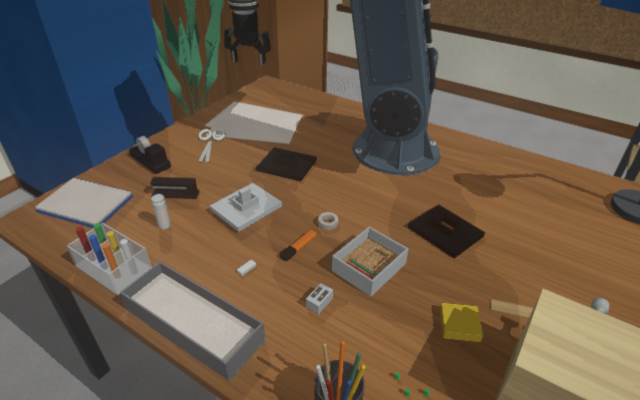

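The top view shows the tin at (258,183), the sharpener at (273,135) and the nested silver lids at (381,185). Two black look-alike lids lie at (223,254) and (393,264). The silver pair with the knob at (383,184) fits the description, because the black ones are ruled out. The scene view agrees: lids (246,206), tin (370,260), sharpener (320,297).

Run:
```python
from h import *
z=np.load('/tmp/top.npz'); p,d=z['p'],z['d']; c=r.get_calibration('top'); W=cloud(d,c)
def rect(n,box,lo,hi):
    x0,y0,x1,y1=box; S=W[y0:y1,x0:x1].reshape(-1,3); m=(S[:,2]>lo)&(S[:,2]<hi); Q=S[m]
    q=cv2.minAreaRect(np.float32(Q[:,:2]*1000)); print(n,m.sum(),'rect',np.round(q[0],1),np.round(q[1],1),round(q[2],1),'z med',np.median(Q[:,2]).round(4),'max',Q[:,2].max().round(4))
rect('desk',(330,210,360,240),-1,1)
rect('sharp',(260,120,288,150),.02,.05)
rect('tin',(228,150,290,215),.04,.07)
rect('lid',(345,148,418,220),.018,.04)
rect('collar',(345,148,418,220),.042,.058)
rect('knob',(345,148,418,220),.07,.1)
im=np.hstack([cv2.resize(p[y:y+75,x:x+100],(400,300),interpolation=cv2.INTER_CUBIC) for x,y in((332,147),(215,115))])
save('crop',im)
```

```text
desk 896 rect [393.5 -97.4] [92.3 92.1] 1.1 z med -0.0017 max 0.0074
sharp 190 rect [670.8 137.7] [34.2 57.2] 88.4 z med 0.0286 max 0.0362
tin 272 rect [514.7 177.7] [118.  140.2] 81.1 z med 0.0478 max 0.0556
lid 1686 rect [ 516.8 -204.5] [126.3 152.1] 78.6 z med 0.0245 max 0.0399
collar 70 rect [ 516.3 -204.3] [42.1 58.8] 78.7 z med 0.0447 max 0.0576
knob 53 rect [ 516.3 -204.2] [15.8 29.9] 80.5 z med 0.0745 max 0.0796
```

View pics/crop.png

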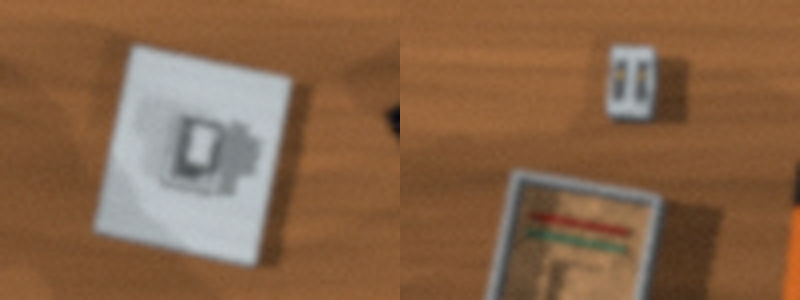

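The lid (126x152), collar (42x58.8), knob (15.8x29.9), tin (118x140) and sharpener (34x57) all match their given sizes. The crop also shows the stubs on the tin's world +x side. I'll go above the sharpener first.

>>> carry_out --series '[[[32, 38, 0], 10], [[64, 76, 0], 20], [[97, 115, 0], 30], [[129, 153, 0], 40], [[161, 191, 0], 50], [[194, 230, 0], 60], [[226, 268, 0], 70], [[258, 306, 0], 80]]' --hand 1 --newtons 50

```text
time: 1.1
ee_pos: [0.414, -0.1677, 0.2102]
tcp_rot: [0.653, 0.757, -0.0, -0.0]
force: [0.7, -1.4, 1.1]
gripper_width: 0.0853
grasp_force: 0.0
```

>>> carry_out --series '[[[37, 44, 0], 10], [[74, 88, 0], 20], [[110, 132, 0], 30], [[147, 176, 0], 40], [[184, 220, 0], 50], [[221, 264, 0], 60], [[257, 307, 0], 70], [[257, 307, 0], 80]]'

```text
time: 2.1
ee_pos: [0.6715, 0.1409, 0.2073]
tcp_rot: [0.012, 1.0, -0.0, -0.001]
force: [-0.9, -1.4, -0.0]
gripper_width: 0.0855
grasp_force: 0.0
```

```bash
cat >> h.py <<'E'
def psi(s):
    from scipy.spatial.transform import Rotation as R
    y=R.from_quat(s['tcp_rot']).as_matrix()[:,1]; return np.degrees(np.arctan2(y[1],y[0]))
def st():
    s=r.observe(); print('t',round(s['time'],2),'tcp',(s['ee_pos']*1000).round(1),'psi',psi(s).round(2),'F',s['force'].round(1),'w',round(s['gripper_width']*1000,1),'g',round(s['grasp_force'],1)); return s
def rects(W,lo,hi,sel=None,amin=100):
    m=((W[...,2]>lo)&(W[...,2]<hi)).astype(np.uint8)
    if sel is not None: m&=sel.astype(np.uint8)
    n,L,S,C=cv2.connectedComponentsWithStats(m)
    for i in range(1,n):
        if S[i,4]>amin:
            Q=W[L==i]; q=cv2.minAreaRect(np.float32(Q[:,:2]*1000)); print(S[i,4],'px',C[i].round(),'c',np.round(q[0],1),np.round(q[1],1),round(q[2],1),'z',np.median(Q[:,2]).round(4))
E
python3 - <<'E'
from h import *
st(); p,d,c=grab('wrist'); save('w1',p); print(np.linalg.inv(c['world_to_cam'])[:3].round(3).tolist()); W=cloud(d,c)
print('all');rects(W,.02,.045)
E
```

```text
t 2.1 tcp [671.5 140.9 207.3] psi 88.6 F [-0.9 -1.4 -0. ] w 85.5 g 0.0
[[0.025, 0.954, 0.298, 0.596], [1.0, -0.024, -0.007, 0.142], [0.001, 0.298, -0.955, 0.371]]
all
3055 px [13. 56.] c [ 547.3 -158.6] [ 30.4 110.7] 77.3 z 0.0254
175 px [288.  32.] c [542.8 118.3] [ 0.4 56.1] 81.3 z 0.0326
506 px [408.  40.] c [551.4 226.4] [ 1.5 72.9] 81.1 z 0.0327
5522 px [592.  49.] c [556.2 416.2] [76.5 78.5] 26.9 z 0.022
644 px [353.  34.] c [543.7 178.2] [79.7  6.6] 80.9 z 0.0242
669 px [351.  50.] c [557.6 175.8] [79.5  7.8] 80.5 z 0.0243
166 px [341.  79.] c [584.5 166.5] [115.8   0.4] 81.0 z 0.0335
1843 px [314. 170.] c [671.9 138.3] [33.8 55.3] 89.0 z 0.03
1085 px [ 11. 329.] c [ 859.9 -250.7] [100.9   7.6] 2.4 z 0.0309
1464 px [ 96. 299.] c [ 815.5 -122.4] [155.7   3.5] 89.8 z 0.0331
980 px [257. 305.] c [849.   85.6] [129.8  61.2] 36.1 z 0.0327
1412 px [ 76. 324.] c [ 858.1 -138.4] [122.2  48.8] 86.3 z 0.0337
4281 px [241. 345.] c [879.9  42. ] [98.8 87. ] 89.9 z 0.0338
```

View pics/w1.png

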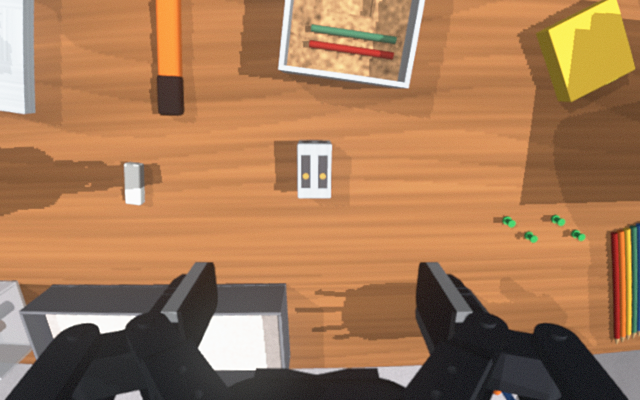

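The wrist view shows the sharpener at pixel (314,170), which is (672,138) mm, in agreement with the top view. Descending now.

>>> carry_out --series '[[[2, 0, -40], 0], [[2, 0, -80], 0], [[2, 0, -120], 0], [[2, 0, -150], 0], [[2, 0, -172], 0], [[2, 0, -172], 0]]' --hand 0.75

```text
time: 2.9
ee_pos: [0.6707, 0.1371, 0.0368]
tcp_rot: [0.018, 1.0, -0.0, -0.002]
force: [0.6, -0.4, 0.4]
gripper_width: 0.0642
grasp_force: 0.0
```

Run:
```python
from h import *
st()
```

```text
t 2.9 tcp [670.7 137.1  36.8] psi 87.94 F [ 0.6 -0.4  0.4] w 64.2 g 0.0
```

>>> carry_out --series '[[[1, 1, -12], 0.6], [[1, 1, -24], 0.6], [[1, 1, -24], 0.6]]'

```text
time: 3.28
ee_pos: [0.6726, 0.1386, 0.0133]
tcp_rot: [0.012, 1.0, -0.0, -0.001]
force: [-0.4, -0.2, 0.3]
gripper_width: 0.0642
grasp_force: 0.0
```

>>> carry_out --series '[[[0, 0, 0], 0], [[0, 0, 0], 0], [[0, 0, 0], 0], [[0, 0, 0], 0]]' --hand 0 --newtons 50

```text
time: 3.78
ee_pos: [0.6734, 0.1388, 0.0145]
tcp_rot: [0.011, 1.0, 0.0, 0.0]
force: [-0.4, 1.0, 0.0]
gripper_width: 0.0
grasp_force: 0.0
```

>>> carry_out --series '[[[0, 0, 20], 0], [[0, 0, 50], 0], [[0, 0, 90], 0], [[0, 0, 90], 0]]'

```text
time: 4.28
ee_pos: [0.6751, 0.1391, 0.1078]
tcp_rot: [0.011, 1.0, 0.001, 0.003]
force: [0.6, 0.3, 0.0]
gripper_width: -0.0003
grasp_force: 0.0
```

Run:
```python
from h import *
st(); p,d,c=grab('wrist'); save('w2',p); W=cloud(d,c)
print('tin');rects(W,.04,.06)
m=(W[...,2]>.10)&(W[...,2]<.16)&(abs(W[...,0]-.671)<.04)&(abs(W[...,1]-.138)<.03); print(np.percentile(W[m][:,2],[5,50,95]))
```

```text
t 4.28 tcp [675.1 139.1 107.8] psi 88.69 F [0.6 0.3 0. ] w -0.3 g 0.0
tin
2846 px [375.  48.] c [561.7 170.6] [117.3  46.9] 81.3 z 0.0496
1791 px [ 47. 369.] c [817.  -97.7] [108.7   6.8] 89.5 z 0.0503
[0.13530317 0.14858149 0.15886505]
```

View pics/w2.png

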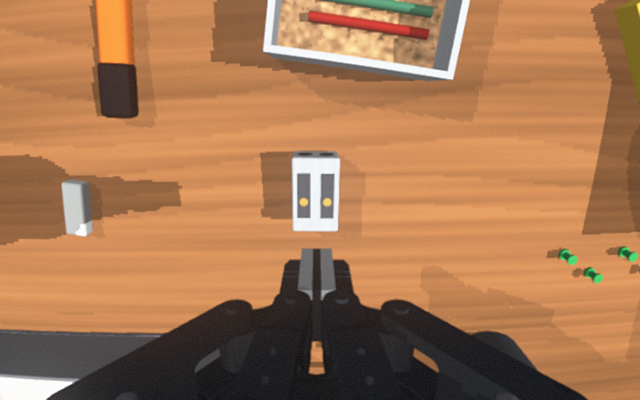

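The fingers closed on nothing and the sharpener is still standing at (316,193). I need to check where the TCP and the pads really are.

Run:
```python
from h import *
s=st(); p,d,c=grab('wrist'); W=cloud(d,c); rects(W,.02,.045)
K=np.array([[c['fx'],0,c['cx']],[0,c['fy'],c['cy']],[0,0,1.]]);T=np.array(c['world_to_cam'])
for P in ([.6751,.1391,.1078],[.6751,.1391,.1268],[.672,.138,.03]):
    print(cv2.projectPoints(np.float64([P]),cv2.Rodrigues(T[:3,:3])[0],T[:3,3],K,np.array(c['D'],float))[0].ravel())
for v in (252,260,270,290,310): print(v,W[v,308].round(4),W[v,316].round(4),W[v,325].round(4))
print(W[195,316],W[160,250],s['joint_positions'].round(3))
p,d,c=grab('top');W=cloud(d,c); S=W[115:155,255:292].reshape(-1,3);print(S[S[:,2]>.08].mean(0) if (S[:,2]>.08).any() else 0)
rects(W[115:155,255:292],.02,.045,amin=30)
save('t2',cv2.resize(p[95:170,220:320],(800,600)))
```

```text
t 4.33 tcp [674.2 138.9 105.7] psi 88.69 F [-0.8 -0.7 -0.7] w 0.2 g 0.0
234 px [276.  23.] c [556.1 116.4] [ 0.9 30.7] 79.6 z 0.0333
1008 px [388.   7.] c [543.8 178.2] [80.   7.2] 80.9 z 0.0241
936 px [447.  35.] c [564.7 224.3] [ 1.9 46.9] 81.1 z 0.0331
1435 px [368.  26.] c [557.4 175.9] [79.9  7.7] 81.3 z 0.0241
549 px [355.  68.] c [584.2 166.6] [116.2   0.7] 81.0 z 0.0339
3538 px [316. 194.] c [671.4 138. ] [34.  55.6] 88.1 z 0.03
2312 px [ 58. 357.] c [815.6 -99.6] [  3.7 135.8] 0.1 z 0.0321
248 px [516. 356.] c [824.5 313.7] [33.7  4.7] 68.2 z 0.0275
202 px [207. 360.] c [815.5  41.7] [ 3.  17.5] 0.3 z 0.0308
970 px [ 27. 390.] c [ 855.8 -138.6] [25.8 87.6] 5.8 z 0.0336
[317.84701411 248.90558816]
[318.08810057 266.9658136 ]
[315.59460492 197.8462172 ]
252 [0.6637 0.135  0.1344] [0.6638 0.1384 0.1343] [0.664  0.1423 0.134 ]
260 [0.6634 0.1352 0.1423] [0.6641 0.1384 0.1411] [0.6636 0.1421 0.1422]
270 [0.6633 0.1353 0.1506] [0.6644 0.1384 0.1488] [0.6635 0.1418 0.1507]
290 [0.6639 0.1356 0.1638] [0.6637 0.1384 0.1641] [0.664  0.1415 0.1639]
310 [0.6629 0.1359 0.1768] [0.6722 0.1382 0.1637] [0.6628 0.1412 0.1771]
[0.67016079 0.13833595 0.02902502] [6.48948047e-01 8.69724978e-02 5.20207386e-05] [ 0.203  0.644  0.35   1.275 -0.     0.226]
[0.50248621 0.05771159 0.64877519]
```

Run:
```python
from h import *
s=st(); p,d,c=grab('scene'); W=cloud(d,c)
m=(abs(W[...,0]-.674)<.05)&(abs(W[...,1]-.139)<.05)&(W[...,2]>.05)&(W[...,2]<.3)
Q=W[m]; print(len(Q)); 
for z in np.arange(.08,.30,.01):
    q=Q[(Q[:,2]>=z)&(Q[:,2]<z+.01)]
    if len(q): print(z.round(3),len(q),q.min(0).round(3)[:2],q.max(0).round(3)[:2])
ys,xs=np.where(m); cx,cy=int(xs.mean()),int(ys.max())
save('s2',cv2.resize(p[cy-70:cy+50,cx-80:cx+80],(800,600),interpolation=cv2.INTER_CUBIC)); print(cx,cy)
```

```text
t 4.42 tcp [672.9 138.7 103.5] psi 88.69 F [-0.  -0.4 -0.5] w -0.2 g 0.0
2091
0.12 7 [0.677 0.132] [0.683 0.146]
0.13 40 [0.664 0.127] [0.684 0.153]
0.14 51 [0.666 0.126] [0.685 0.153]
0.15 45 [0.669 0.127] [0.685 0.153]
0.16 41 [0.677 0.117] [0.686 0.154]
0.17 128 [0.662 0.1  ] [0.686 0.175]
0.18 122 [0.659 0.095] [0.688 0.183]
0.19 144 [0.669 0.089] [0.69  0.188]
0.2 133 [0.669 0.089] [0.691 0.188]
0.21 154 [0.673 0.089] [0.692 0.189]
0.22 184 [0.667 0.089] [0.693 0.189]
0.23 109 [0.663 0.102] [0.693 0.181]
0.24 46 [0.665 0.158] [0.685 0.179]
0.25 95 [0.659 0.114] [0.71  0.177]
0.26 169 [0.66  0.114] [0.71  0.177]
0.27 171 [0.66  0.108] [0.711 0.177]
0.28 184 [0.654 0.111] [0.711 0.177]
0.29 268 [0.657 0.111] [0.71  0.176]
320 267
```

View pics/s2.png

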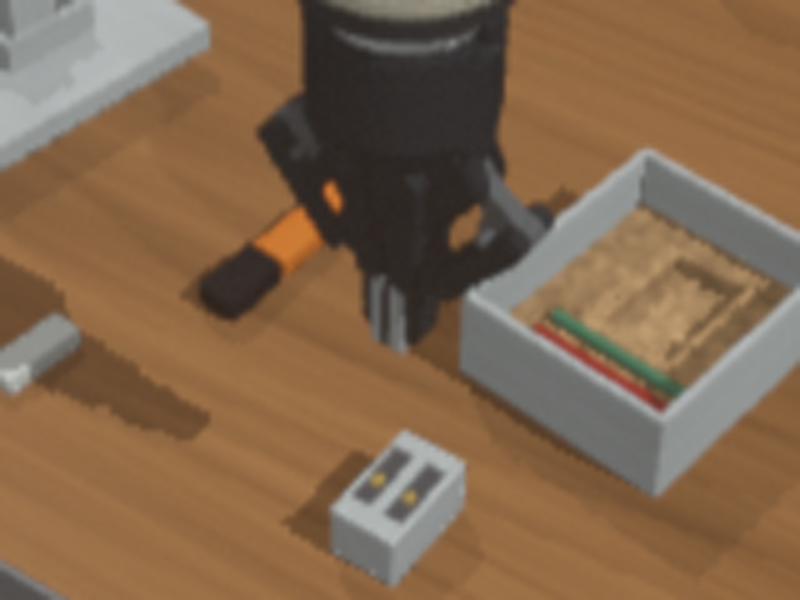

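The crop shows the shut fingertips clearly above the sharpener. Both cameras put them about 25 mm higher than the reported TCP, which explains the miss. I'll treat tip height as reported z + 24 and grip again, lower.

>>> carry_out --series '[[[0, 0, 0], 0], [[0, 0, 0], 0], [[0, 0, -30], 0], [[0, 0, -60], 0], [[0, 0, -85], 0], [[0, 0, -100], 0], [[0, 0, -100], 0]]' --hand 0.7

```text
time: 5.35
ee_pos: [0.6726, 0.1386, 0.0034]
tcp_rot: [0.011, 1.0, -0.0, -0.001]
force: [-0.0, 0.9, -0.3]
gripper_width: 0.0596
grasp_force: 0.0
```

Run:
```python
from h import *
s=st(); p,d,c=grab('wrist'); W=cloud(d,c)
rects(W,.02,.035)
m=(abs(W[...,0]-.674)<.02)&(abs(W[...,1]-.139)<.06)&(W[...,2]>.035)&(W[...,2]<.12)
print(np.percentile(W[m][:,2],[0,1,5,50]).round(4)); 
m&=W[...,2]<.06; print(W[m][:,1].min(),W[m][:,1].max(),W[m][:,0].min())
```

```text
t 5.35 tcp [672.6 138.6   3.4] psi 88.69 F [-0.   0.9 -0.3] w 59.6 g 0.0
117 px [246.   6.] c [565.3 114.8] [0.8 6.7] 80.7 z 0.0283
457 px [487.   4.] c [565.  202.3] [26.9  4. ] 89.5 z 0.0234
1222 px [533.  29.] c [574.2 222.7] [ 2.4 24.3] 80.5 z 0.0281
1512 px [380.  56.] c [584.2 166.5] [116.4   0.8] 81.1 z 0.0283
9017 px [316. 261.] c [671.8 137.9] [34.3 56.9] 88.3 z 0.0301
156 px [246. 270.] c [671.7 107.7] [23.2  6.3] 14.7 z 0.0328
159 px [387. 269.] c [673. 168.] [ 6.8 22.9] 71.2 z 0.033
[0.035  0.0387 0.0496 0.0906]
0.09404732216697077 0.18183346659964125 0.6608004812071757
```

>>> carry_out --series '[[[0, -0.5, -7], 0], [[0, -0.5, -14], 0], [[0, -0.5, -14], 0]]'

```text
time: 5.78
ee_pos: [0.6729, 0.1382, -0.0102]
tcp_rot: [0.011, 1.0, -0.0, -0.0]
force: [0.7, -0.6, 0.4]
gripper_width: 0.0595
grasp_force: 0.0
```

>>> carry_out --series '[[[0, 0, 0], 0], [[0, 0, 0], 0], [[0, 0, 0], 0], [[0, 0, 0], 0]]' --hand 0 --newtons 50

```text
time: 6.28
ee_pos: [0.6736, 0.1383, -0.0092]
tcp_rot: [0.011, 1.0, 0.0, 0.0]
force: [-1.0, 0.2, 4.2]
gripper_width: 0.033
grasp_force: 50.8
```

Gripped at 33 mm width with 51 N. Lifting, then moving over the tin.

>>> carry_out --series '[[[0, 0, 25], 0], [[0, 0, 65], 0], [[-15, 4, 110], -1], [[-55, 14, 125], -3], [[-100, 25, 125], -5], [[-140, 35, 125], -7], [[-177, 43, 125], -7.6], [[-177, 43, 125], -7.6]]'

```text
time: 7.28
ee_pos: [0.4941, 0.1816, 0.1155]
tcp_rot: [0.077, 0.997, -0.0, -0.0]
force: [1.0, -0.1, -0.6]
gripper_width: 0.0329
grasp_force: 50.0
```

>>> carry_out --series '[[[0, 0, 0], 0], [[0, 0, 0], 0]]'

```text
time: 7.52
ee_pos: [0.497, 0.1811, 0.1152]
tcp_rot: [0.078, 0.997, -0.0, 0.0]
force: [-0.5, -0.8, -1.8]
gripper_width: 0.0331
grasp_force: 50.0
```

Run:
```python
from h import *
s=st(); p,d,c=grab('wrist'); s=st(); W=cloud(d,c); save('w3',p)
print('tin rim');rects(W,.044,.056)
print('held');rects(W,.12,.16)
print('cork');rects(W,.013,.021)
print('stubs');rects(W,.0215,.028)
print('floor');rects(W,.003,.0105)
```

```text
t 7.53 tcp [497.  181.1 115.2] psi 81.06 F [-0.5 -0.8 -1.8] w 33.1 g 50.0
t 7.58 tcp [496.9 181.  115.1] psi 81.07 F [ 1.  -0.6 -1.6] w 33.0 g 50.0
tin rim
3319 px [315. 177.] c [500.4 179.5] [116.6 110.5] 81.0 z 0.0496
held
12834 px [316. 267.] c [495.4 180.7] [60.3 57.8] 81.5 z 0.1543
cork
2311 px [ 90. 149.] c [435.6  10.5] [53.6 53.6] 34.9 z 0.0174
129 px [301. 126.] c [444.4 177.3] [94.7  0.4] 80.9 z 0.0187
9307 px [315. 182.] c [504.3 179.3] [109.1 102. ] 81.0 z 0.0178
859 px [578. 201.] c [547.5 390.9] [ 53.8 106.6] 71.5 z 0.0172
2383 px [121. 275.] c [550.5  -1.5] [ 23.3 114.6] 83.9 z 0.0148
stubs
228 px [245. 197.] c [494.3 126. ] [  0.8 100.6] 81.1 z 0.0249
169 px [387. 185.] c [499.2 234.7] [ 1.1 76.5] 81.8 z 0.0246
4826 px [602. 217.] c [555.9 415.7] [77.1 76. ] 26.7 z 0.0222
floor
309 px [120. 142.] c [436.7  27.9] [18.8 51.2] 85.6 z 0.0067
265 px [ 82. 152.] c [ 4.356e+02 -3.000e-01] [33.1 15.4] 2.2 z 0.0067
2107 px [316. 174.] c [485.9 182.2] [38.2 36.6] 80.9 z 0.0057
694 px [571. 196.] c [547.2 391. ] [ 54.3 106.7] 71.3 z 0.007
566 px [133. 261.] c [543.9   9.1] [104.9  18.2] 5.4 z 0.007
115 px [637. 384.] c [782.2 503.9] [46.9  6.3] 13.7 z 0.0058
```

View pics/w3.png

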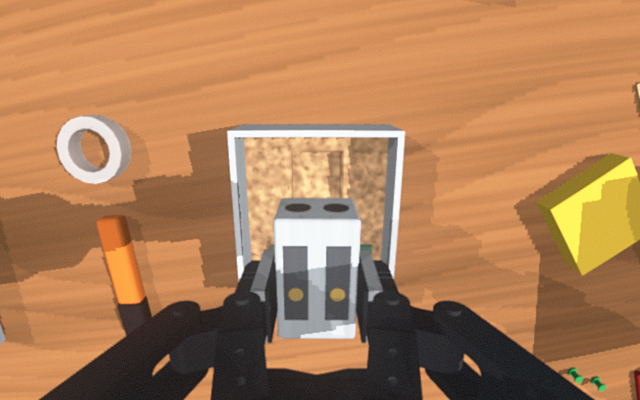

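The view shows the tin's back rim at v≈130, the pocket at (316,165) and the held sharpener at (316,267). The pocket works out at (495.2,180.4) and the sharpener is within 0.5 mm of it. Lowering.

>>> carry_out --series '[[[-0.3, -0.4, -30], 0], [[-0.3, -0.4, -60], 0], [[-0.3, -0.4, -85], 0], [[-0.3, -0.4, -98], 0], [[-0.3, -0.4, -98], 0]]'

```text
time: 8.2
ee_pos: [0.4958, 0.1806, 0.0168]
tcp_rot: [0.078, 0.997, -0.0, -0.001]
force: [-0.7, -0.2, -0.2]
gripper_width: 0.0331
grasp_force: 50.0
```

>>> carry_out --series '[[[0, 0, -4], 0], [[0, 0, -7], 0], [[0, 0, -10], 0], [[0, 0, -13], 0], [[0, 0, -16], 0], [[0, 0, -19], 0], [[0, 0, -21], 0], [[0, 0, -21], 0]]'

```text
time: 9.2
ee_pos: [0.4959, 0.1808, -0.0033]
tcp_rot: [0.078, 0.997, 0.0, 0.0]
force: [-4.2, -2.1, 11.3]
gripper_width: 0.0331
grasp_force: 51.4
```

Run:
```python
from h import *
s=st(); p,d,c=grab('wrist'); W=cloud(d,c)
for lo,hi in ((.03,.05),):
  rects(W,lo,hi,(p.min(2)>150))
```

```text
t 9.2 tcp [495.9 180.8  -3.3] psi 81.09 F [-4.2 -2.1 11.3] w 33.1 g 51.4
6516 px [272. 210.] c [471.2 184.1] [117.6  51.9] 81.3 z 0.0492
5884 px [317. 271.] c [494.6 180.4] [34.1 56.8] 80.4 z 0.0357
129 px [196. 393.] c [539.5 118. ] [ 2.4 15.9] 81.7 z 0.0427
```

Top at z 35.7 mm (36 expected) with 11 N contact, so it is seated. Releasing.

>>> carry_out --series '[[[0, 0, 0], 0], [[0, 0, 0], 0], [[0, 0, 0], 0], [[0, 0, 20], 0], [[0, 0, 60], 0], [[0, 0, 110], 0], [[0, 0, 150], 0], [[0, 0, 150], 0]]' --hand 0.6

```text
time: 10.25
ee_pos: [0.4977, 0.1815, 0.1492]
tcp_rot: [0.078, 0.997, 0.001, 0.002]
force: [0.5, -0.3, -0.5]
gripper_width: 0.051
grasp_force: 0.0
```

Run:
```python
from h import *
s=st(); p,d,c=grab('wrist'); W=cloud(d,c)
rects(W,.03,.042,amin=300); rects(W,.044,.056,amin=300)
p,d,c=grab('top'); W=cloud(d,c); print('top lid')
S=W[148:220,345:418]
for lo,hi in((.018,.04),(.042,.058),(.07,.1)): rects(S,lo,hi,amin=30)
```

```text
t 10.25 tcp [497.7 181.5 149.2] psi 81.1 F [ 0.5 -0.3 -0.5] w 51.0 g 0.0
336 px [250. 189.] c [494.9 125.9] [  0.6 105.5] 81.1 z 0.0363
324 px [380. 189.] c [512.3 232.8] [  1.2 106.2] 81.7 z 0.0364
2704 px [315. 181.] c [494.6 181. ] [33.9 55.4] 80.4 z 0.036
781 px [316. 276.] c [580.4 168.1] [102.8   2.4] 80.9 z 0.0362
2476 px [314. 165.] c [497.8 180.2] [116.7 105.4] 81.2 z 0.0496
857 px [316. 285.] c [582.2 167.8] [96.8  5.8] 80.8 z 0.0492
top lid
1645 px [35. 38.] c [ 516.8 -204.5] [126.6 151.5] 78.7 z 0.0244
45 px [37. 35.] c [ 516.1 -204.6] [15.5 28.3] 80.5 z 0.0744
```

Sharpener seated: flat, z 36, square to the tin. Over to the lids.

>>> carry_out --series '[[[2, -40, 0], 0], [[5, -95, 0], 0], [[8, -150, 0], 0], [[10, -205, 0], -1], [[13, -260, 0], -1], [[16, -315, 0], -2], [[18, -360, 0], -2], [[20, -385, 0], -2]]' --hand 0.6

```text
time: 11.35
ee_pos: [0.515, -0.2061, 0.1446]
tcp_rot: [0.096, 0.995, 0.0, -0.001]
force: [-0.3, 0.4, -0.2]
gripper_width: 0.0515
grasp_force: 0.0
```

>>> carry_out --series '[[[0, 0, 0], 0], [[0, 0, 0], 0], [[0, 0, 0], 0]]'

```text
time: 11.72
ee_pos: [0.5158, -0.2032, 0.146]
tcp_rot: [0.094, 0.996, 0.0, -0.0]
force: [-0.0, -0.3, -0.1]
gripper_width: 0.0514
grasp_force: 0.0
```

Run:
```python
from h import *
s=st(); p,d,c=grab('wrist'); s=st(); W=cloud(d,c); save('w4',p)
near=(abs(W[...,0]-.517)<.1)&(abs(W[...,1]+.204)<.1)
for lo,hi in((.021,.031),(.041,.05),(.066,.082)): print(lo);rects(W,lo,hi,near)
```

```text
t 11.72 tcp [ 515.8 -203.2  146. ] psi 79.16 F [-0.  -0.3 -0.1] w 51.4 g 0.0
t 11.78 tcp [ 515.9 -203.3  146.1] psi 79.16 F [ 0.6  0.2 -0.6] w 51.2 g 0.0
0.021
21148 px [315. 175.] c [ 517.6 -204.7] [126.8 150.8] 78.9 z 0.0258
0.041
1216 px [316. 190.] c [ 517.2 -204.3] [42.1 58.5] 78.9 z 0.0456
0.066
931 px [316. 203.] c [ 517.2 -204.1] [15.7 30.2] 79.0 z 0.0755
```

View pics/w4.png

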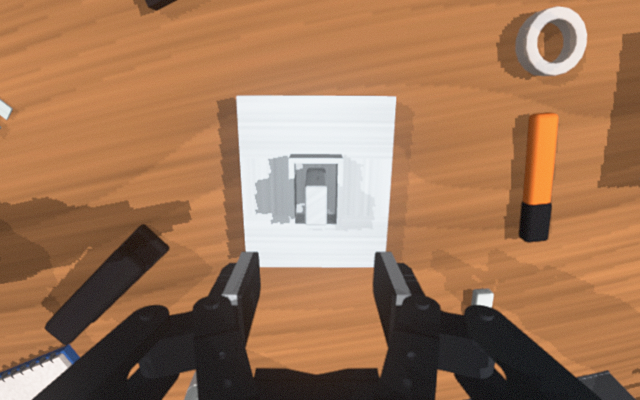

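The lids show with the knob at (316,203) and the collar at (316,190), so the knob is at (517.2,-204.2) with angle 79°. Descending on the knob.

>>> carry_out --series '[[[1.3, -0.9, -40], -0.2], [[1.3, -0.9, -75], -0.2], [[1.3, -0.9, -105], -0.2], [[1.3, -0.9, -119], -0.2], [[1.3, -0.9, -119], -0.2], [[1.3, -0.9, -119], -0.2]]'

```text
time: 12.52
ee_pos: [0.5181, -0.2052, 0.0285]
tcp_rot: [0.097, 0.995, -0.0, 0.001]
force: [0.7, 0.6, 0.2]
gripper_width: 0.0512
grasp_force: 0.0
```

>>> carry_out --series '[[[0, 0, 0], 0], [[0, 0, 0], 0], [[0, 0, 0], 0], [[0, 0, 0], 0], [[0, 0, 0], 0]]' --hand 0 --newtons 90

```text
time: 13.15
ee_pos: [0.5177, -0.2052, 0.028]
tcp_rot: [0.097, 0.995, -0.0, 0.001]
force: [-1.6, 1.5, 5.7]
gripper_width: 0.0145
grasp_force: 88.2
```

Run:
```python
from h import *
st()
```

```text
t 13.15 tcp [ 517.7 -205.2   28. ] psi 78.89 F [-1.6  1.5  5.7] w 14.5 g 88.2
```

Knob held at 14.5 mm width with 88 N. Lifting gently.

>>> carry_out --series '[[[0, 0, 4], 0], [[0, 0, 10], 0], [[0, 0, 20], 0], [[0, 0, 38], 0], [[0, 0, 60], 0], [[0, 0, 84], 0], [[0, 0, 100], 0], [[0, 0, 105], 0]]'

```text
time: 14.15
ee_pos: [0.5178, -0.2053, 0.1337]
tcp_rot: [0.097, 0.995, -0.0, 0.001]
force: [0.2, -0.2, -3.7]
gripper_width: 0.0146
grasp_force: 88.0
```

>>> carry_out --series '[[[0, 15, 0], 0], [[0, 40, 0], 0], [[0, 70, 0], 0], [[0, 102, 0], 0], [[0, 134, 0], 0], [[0, 162, 0], 0], [[0, 182, 0], 1], [[0, 200, 0], 1]]'

```text
time: 15.15
ee_pos: [0.5166, -0.0036, 0.1317]
tcp_rot: [0.088, 0.996, 0.0, -0.001]
force: [-0.9, 0.0, -3.1]
gripper_width: 0.0142
grasp_force: 88.0
```

>>> carry_out --series '[[[-1, 25, 0], 0], [[-1, 55, 0], 0.5], [[-2, 90, 0], 1], [[-2, 122, 0], 1], [[-2, 148, 0], 1], [[-2, 168, 0], 1], [[-2, 180, 0], 1], [[-2, 182, 0], 1]]'

```text
time: 16.15
ee_pos: [0.5152, 0.1773, 0.1321]
tcp_rot: [0.079, 0.997, -0.0, -0.0]
force: [-0.5, -0.8, -2.6]
gripper_width: 0.0145
grasp_force: 88.1
```

>>> carry_out --series '[[[0, 0, 0], 0], [[0, 0, 0], 0], [[0, 0, 0], 0]]'

```text
time: 16.52
ee_pos: [0.5154, 0.1765, 0.1324]
tcp_rot: [0.08, 0.997, -0.0, 0.0]
force: [0.3, 0.6, -3.6]
gripper_width: 0.0148
grasp_force: 88.1
```

Run:
```python
from h import *
s=st(); p,d,c=grab('wrist'); s=st(); W=cloud(d,c); save('w5',p)
for a in((.126,.14),(.145,.155),(.17,.186)): print(a);rects(W,*a)
# plane fit of outer lid top
m=(W[...,2]>.124)&(W[...,2]<.142)&(abs(W[...,0]-.515)<.08)&(abs(W[...,1]-.178)<.07);Q=W[m]
print('slopes',np.linalg.lstsq(np.c_[Q[:,:2]-Q[:,:2].mean(0),np.ones(len(Q))],Q[:,2],rcond=None)[0].round(4))
print('rim');rects(W,.044,.056)
p,d,c=grab('top');W=cloud(d,c);s=W[140:230,215:310];print('top');
for a in((.11,.142),):rects(s,*a)
```

```text
t 16.52 tcp [515.4 176.5 132.4] psi 80.85 F [ 0.3  0.6 -3.6] w 14.8 g 88.1
t 16.57 tcp [515.3 176.6 132.4] psi 80.86 F [-0.5 -0.2 -3.5] w 14.4 g 88.1
(0.126, 0.14)
41239 px [315. 180.] c [497.9 178.3] [127.1 115. ] 80.7 z 0.1302
141 px [282. 234.] c [505.6 159.8] [ 0.3 27.6] 80.7 z 0.1341
102 px [349. 230.] c [508.3 193.9] [ 0.3 23. ] 81.3 z 0.1341
312 px [317. 218.] c [500.9 178.5] [15.9  2.5] 81.4 z 0.1331
1424 px [316. 344.] c [577.9 165.4] [31.  24.5] 82.6 z 0.1301
(0.145, 0.155)
2113 px [315. 218.] c [500.7 177.8] [42.3 30.4] 81.2 z 0.1499
297 px [317. 232.] c [500.8 178.5] [15.9  2.3] 81.0 z 0.1504
(0.17, 0.186)
4319 px [316. 285.] c [512.  174.3] [34.5 32.5] 45.4 z 0.1798
slopes [1.000e-04 3.000e-03 1.303e-01]
rim
top
571 px [54. 32.] c [516.  146.9] [ 71.7 139.5] 81.6 z 0.1284
```

View pics/w5.png

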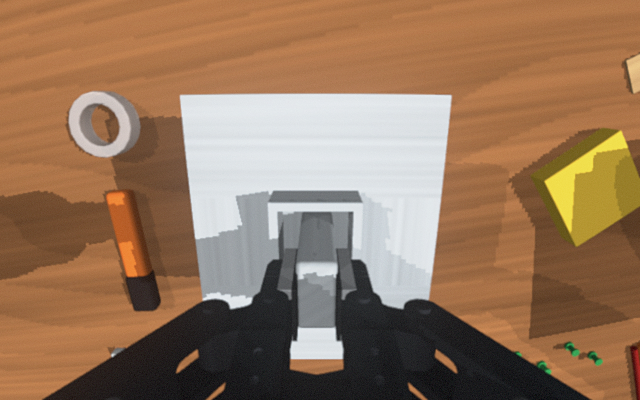

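The lids hang level (slope 0.3%) with the knob at about (515,176.2), and the tin centre is (515,177.3). Shifting +1 mm in y and lowering.

>>> carry_out --series '[[[0, 1, -12], 0.1], [[0, 1, -28], 0.1], [[0, 1, -42], 0.1], [[0, 1, -48], 0.1], [[0, 1, -48], 0.1]]'

```text
time: 17.25
ee_pos: [0.515, 0.1779, 0.0839]
tcp_rot: [0.079, 0.997, -0.0, -0.0]
force: [0.5, 0.2, -3.3]
gripper_width: 0.0144
grasp_force: 88.1
```

>>> carry_out --series '[[[0, 0, -2], 0], [[0, 0, -4], 0], [[0, 0, -6], 0], [[0, 0, -8], 0], [[0, 0, -10], 0], [[0, 0, -12], 0], [[0, 0, -14], 0], [[0, 0, -14], 0]]'

```text
time: 18.25
ee_pos: [0.5152, 0.1779, 0.0701]
tcp_rot: [0.079, 0.997, -0.0, -0.0]
force: [-0.2, 0.9, -2.7]
gripper_width: 0.0144
grasp_force: 88.1
```

>>> carry_out --series '[[[0, 0, -1], 0], [[0, 0, -2], 0], [[0, 0, -3], 0], [[0, 0, -3], 0]]'

```text
time: 18.75
ee_pos: [0.5153, 0.178, 0.068]
tcp_rot: [0.078, 0.997, 0.0, 0.0]
force: [-4.5, -0.7, 9.1]
gripper_width: 0.0147
grasp_force: 89.9
```

Run:
```python
from h import *
s=st(); p,d,c=grab('wrist'); s=st(); W=cloud(d,c)
m=(W[...,2]>.06)&(W[...,2]<.08)&(abs(W[...,0]-.515)<.08)&(abs(W[...,1]-.178)<.07);Q=W[m]
print('slopes',np.linalg.lstsq(np.c_[Q[:,:2]-Q[:,:2].mean(0),np.ones(len(Q))],Q[:,2],rcond=None)[0].round(4))
```

```text
t 18.75 tcp [515.3 178.   68. ] psi 81.0 F [-4.5 -0.7  9.1] w 14.7 g 89.9
t 18.8 tcp [515.4 178.1  68. ] psi 81.0 F [-4.3 -0.6  8. ] w 14.4 g 89.9
slopes [0.0011 0.0007 0.066 ]
```

Seated: TCP is at the computed home height, lid top at 66 mm and level. Releasing the knob and rising.

>>> carry_out --series '[[[0, 0, 0], 0], [[0, 0, 0], 0], [[0, 0, 0], 0], [[0, 0, 0], 0], [[0, 0, 25], 0], [[0, 0, 60], 0], [[0, 0, 80], 0], [[0, 0, 80], 0]]' --hand 0.72

```text
time: 19.8
ee_pos: [0.5162, 0.1783, 0.1486]
tcp_rot: [0.079, 0.997, 0.001, 0.001]
force: [-0.3, 0.5, -0.4]
gripper_width: 0.0613
grasp_force: 0.0
```

>>> carry_out --series '[[[0, 0, 0], 0], [[0, 0, 0], 0]]'

```text
time: 20.05
ee_pos: [0.5148, 0.1777, 0.1463]
tcp_rot: [0.079, 0.997, -0.0, -0.001]
force: [0.1, -0.2, 0.3]
gripper_width: 0.0614
grasp_force: 0.0
```

Run:
```python
from h import *
s=st(); p,d,c=grab('wrist'); s=st(); W=cloud(d,c)
near=(abs(W[...,0]-.515)<.09)&(abs(W[...,1]-.178)<.08)
for a in((.061,.071),(.081,.09),(.106,.122)): print(a);rects(W,*a,near)
m=near&(W[...,2]>.06)&(W[...,2]<.071);Q=W[m]
print('slopes',np.linalg.lstsq(np.c_[Q[:,:2]-Q[:,:2].mean(0),np.ones(len(Q))],Q[:,2],rcond=None)[0].round(4))
t=s['ee_pos']
for v in range(360,400,8): print(v,[((W[v,u]-t)*1000).round().tolist() for u in(270,316,360)])
m=(abs(W[...,0]-t[0])<.03)&(W[...,2]>t[2]);Q=W[m];print('tip lowest rel',np.percentile(Q[:,2]-t[2],[0,1,5]))
m=(abs(W[...,0]-t[0])<.045)&(abs(W[...,1]-t[1])<.012)&(W[...,2]>.125);print('palm centre',m.sum(), ((W[m]-t)*1000).min(0) if m.any() else '')
p,d,c=grab('scene');W=cloud(d,c);m=(abs(W[...,0]-t[0])<.045)&(abs(W[...,1]-t[1])<.012)&(W[...,2]>.125);print('scene palm centre',m.sum(),np.sort((W[m][:,2]-t[2])*1000)[:40:4].round())
print(np.sort((W[(abs(W[...,0]-t[0])<.045)&(abs(W[...,1]-t[1])<.06)&(W[...,2]>.135)][:,2]-t[2])*1000)[:40:5].round())
```

```text
t 20.05 tcp [514.8 177.7 146.3] psi 80.99 F [ 0.1 -0.2  0.3] w 61.4 g 0.0
t 20.1 tcp [514.8 177.8 146.4] psi 80.99 F [-0.2 -0.3 -0.6] w 61.5 g 0.0
(0.061, 0.071)
27308 px [316. 183.] c [515.4 177.1] [127.  150.7] 80.9 z 0.0658
(0.081, 0.09)
1635 px [316. 200.] c [514.6 177.3] [42.1 58.4] 81.0 z 0.0856
(0.106, 0.122)
1300 px [317. 220.] c [514.3 177.8] [15.7 29.8] 81.1 z 0.1155
slopes [-0.0005  0.001   0.0658]
360 [[197.0, -84.0, -146.0], [205.0, -33.0, -147.0], [213.0, 15.0, -146.0]]
368 [[-11.0, -11.0, 93.0], [216.0, -35.0, -146.0], [-7.0, 12.0, 93.0]]
376 [[-11.0, -10.0, 96.0], [-9.0, 1.0, 96.0], [-7.0, 12.0, 96.0]]
384 [[-12.0, -10.0, 100.0], [-10.0, 1.0, 99.0], [-9.0, 11.0, 100.0]]
392 [[-12.0, -9.0, 102.0], [-10.0, 1.0, 101.0], [-9.0, 11.0, 102.0]]
tip lowest rel [0.02517443 0.03271218 0.0449818 ]
palm centre 3094 [-19.92073035 -11.99689451  92.60680202]
scene palm centre 828 [ 93.  95.  96.  97. 100. 101. 102. 103. 104. 105.]
[26. 29. 30. 31. 33. 34. 34. 35.]
```

Inner lid home, all level: collar at (514.6,177.3), knob top 115.5. The palm sits 93 mm above the TCP, so it clears the knob. Descending on the collar.

>>> carry_out --series '[[[-0.2, -0.5, -35], 0], [[-0.2, -0.5, -65], 0], [[-0.2, -0.5, -88], 0], [[-0.2, -0.5, -97], 0], [[-0.2, -0.5, -102], 0], [[-0.2, -0.5, -102], 0]]'

```text
time: 20.9
ee_pos: [0.5153, 0.1775, 0.0457]
tcp_rot: [0.079, 0.997, 0.0, 0.0]
force: [-0.8, -0.4, -0.1]
gripper_width: 0.0616
grasp_force: 0.0
```

>>> carry_out --series '[[[0, 0, 0], 0], [[0, 0, 0], 0], [[0, 0, 0], 0], [[0, 0, 0], 0]]' --hand 0 --newtons 60

```text
time: 21.4
ee_pos: [0.5156, 0.1776, 0.0463]
tcp_rot: [0.078, 0.997, 0.0, 0.001]
force: [-2.5, -1.0, 7.8]
gripper_width: 0.0405
grasp_force: 61.6
```

Run:
```python
from h import *
st()
```

```text
t 21.4 tcp [515.6 177.6  46.3] psi 81.0 F [-2.5 -1.   7.8] w 40.5 g 61.6
```

>>> carry_out --series '[[[0, 0, 2], 0], [[0, 0, 5], 0], [[0, 0, 9], 0], [[0, 0, 14], 0], [[0, 0, 20], 0], [[0, 0, 27], 0], [[0, 0, 34], 0], [[0, 0, 41], 0]]'

```text
time: 22.4
ee_pos: [0.5151, 0.1775, 0.0869]
tcp_rot: [0.079, 0.997, 0.0, 0.0]
force: [0.0, 0.5, -1.2]
gripper_width: 0.0403
grasp_force: 60.6
```

>>> carry_out --series '[[[0, 0, 8], 0], [[0, 0, 16], 0], [[0, 0, 25], 0], [[0, 0, 34], 0], [[0, 0, 43], 0], [[0, 0, 51], 0], [[0, 0, 57], 0], [[0, 0, 60], 0]]'

```text
time: 23.4
ee_pos: [0.5152, 0.1775, 0.1467]
tcp_rot: [0.079, 0.997, 0.0, 0.0]
force: [0.7, -0.0, -0.7]
gripper_width: 0.0404
grasp_force: 60.6
```

>>> carry_out --series '[[[0, 0, 0], 0], [[0, 0, 0], 0], [[0, 0, 0], 0], [[0, 0, 0], 0]]'

```text
time: 23.9
ee_pos: [0.515, 0.1774, 0.1462]
tcp_rot: [0.079, 0.997, -0.0, -0.0]
force: [-0.5, 0.3, -1.2]
gripper_width: 0.0406
grasp_force: 60.6
```

Run:
```python
from h import *
s=st(); p,d,c=grab('wrist'); W=cloud(d,c)
m=(W[...,2]>.15)&(W[...,2]<.18)&(abs(W[...,0]-.5)<.09)&(abs(W[...,1]-.178)<.075);Q=W[m]
print('slopes',len(Q),np.linalg.lstsq(np.c_[Q[:,:2]-Q[:,:2].mean(0),np.ones(len(Q))],Q[:,2],rcond=None)[0].round(4))
p,d,c=grab('scene'); W=cloud(d,c)
near=(abs(W[...,0]-.515)<.09)&(abs(W[...,1]-.178)<.09)
ys,xs=np.where(near&(W[...,2]>.05)); cx,cy=int(xs.mean()),int(ys.mean()); print(cx,cy)
for a in((.045,.05),(.05,.06),(.06,.09),(.09,.118),(.118,.14),(.14,.15),(.15,.172)):
  q=W[near&(W[...,2]>=a[0])&(W[...,2]<a[1])]; print(a,len(q),q.min(0).round(3) if len(q) else '')
save('s6',cv2.resize(p[150:330,260:500],(800,600),interpolation=cv2.INTER_CUBIC))
```

```text
t 23.9 tcp [515.  177.4 146.2] psi 80.99 F [-0.5  0.3 -1.2] w 40.6 g 60.6
slopes 53493 [ 0.0114 -0.0017  0.1662]
383 128
(0.045, 0.05) 112 [0.451 0.11  0.045]
(0.05, 0.06) 1487 [0.452 0.112 0.05 ]
(0.06, 0.09) 253 [0.453 0.117 0.06 ]
(0.09, 0.118) 0 
(0.118, 0.14) 0 
(0.14, 0.15) 1 [0.504 0.241 0.149]
(0.15, 0.172) 2247 [0.429 0.105 0.15 ]
```

View pics/s6.png

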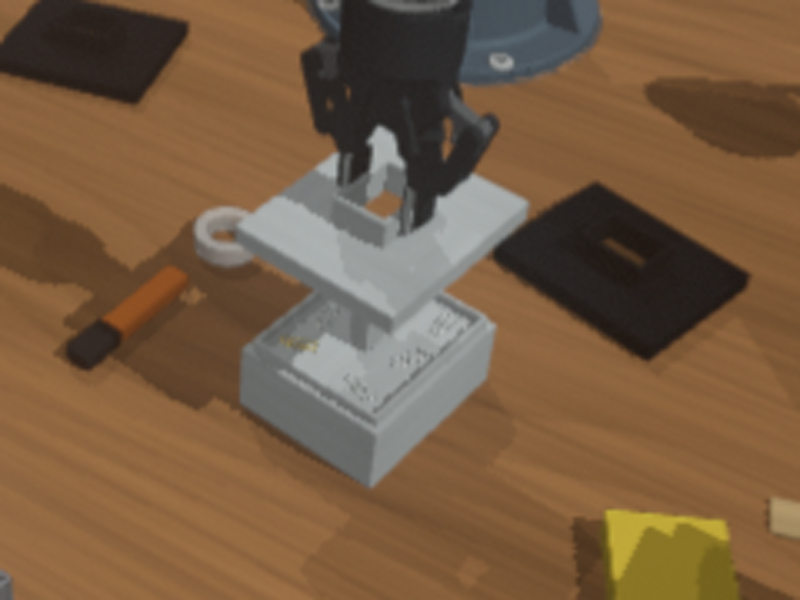

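The outer lid is held level about 35 mm above the knob, the inner lid is flush on the tin, and the neighbouring objects in the crop have not moved. Handing in.

```bash
python3 -c "
from rig import r
print(r.close_job())"
```

```text
the job is handed in; nothing more can be done
None
```

The job is handed in, at about 24 s of the 64 s: the sharpener is seated in its pocket, the inner lid is home on the tin, and the outer lid is held still about 35 mm above the knob, level to within 0.7°; my first grip on the sharpener closed on air above it, and I regripped lower.

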